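# Check a tray edge over the light panel, holding the dead-man lever half-way

## Robot

A 6-joint arm with a two-finger parallel gripper is mounted at the origin on the work surface. World frame = base frame: x ahead of the robot, y to its left, z up, the work surface at z = 0. Lengths are in m, angles in rad, forces in N, time in s.
With the tool pointing down it reaches from about 0.25 to 0.775 m from the base axis. Payload 4 kg.
Tool frame: the origin (TCP) lies between the finger pads; the fingertips stand 14 mm ahead of it and the grasp point (between the pads) lies 5 mm behind it (robot.tips_ahead is the distance from the TCP to the fingertips, in m); z points along the fingers, y is the direction in which the jaws open and shut (so a half turn about z gives the same grasp; the last joint's range is limited). The gripper opens to 94 mm and grips with 3 to 60 N. Pads are 16 mm wide; open, the fingers measure 119 mm over their backs; the gripper's body (75 mm by 177 mm) begins 78 mm behind the grasp point.
Start: joints at [-1.283, 0.087, 1.371, -0, 1.684, -0.103], TCP at [0.21, -0.509, 0.22] pointing down, gripper open.
Joint ranges: [-3.1, 3.1], [-0.76, 2.03], [0.27, 2.55], [-1.08, 4.22], [0.17, 2.65], [-2.57, 2.57]. Speed limits (rad/s): [2.79, 2.79, 3.14, 3.14, 3.14, 3.14].

## Interface

Orientations are given as [roll, pitch, yaw] about the fixed x, y, z axes, in that order (R = Rz(yaw) Ry(pitch) Rx(roll)).
In Python, from bench import robot, optics, job gives the robot as it stands.
- The arm moves only by the tool apply_moves, never from a script. Its argument "moves" is a list of rows, each a list of 3 entries, a list of its own where there are three numbers: the shift along the tool's x, y, z in cm, then the turn, a rotation vector about the tool's x, y, z in rad, then the opening, from 0 (shut) to 1 (fully open). In form: [[[tx, ty, tz], [rx, ry, rz], grip], ...]. A call has exactly 10 rows; each row is the pose to reach, as a shift and turn from the pose commanded when the call began, along the tool's axes at that moment; what a row does not reach only later rows make up. A row lasts 1/12 s, in which the tool goes at most 41.7 mm and 7.16 degrees, less where a joint would pass 70% of its speed; a pose out of reach is approached as far as the arm can. A call with a gripper value outside its range is refused whole. The fingers move at their own pace and stop on an object; the grip force is fixed at half the most. Time passes only in rows, so rows that repeat a pose let the fingers close, or fill a call up. It gives the time, the measured TCP pose, the force and the opening at its end, in the units of the state.
- robot.get_obs(): the state, without advancing time (a new reading comes with each control period).
- optics.snapshot(name): name is "scene" or "top" or "wrist"; returns the picture (384x512x3 uint8, red, green, blue); there is no depth.
- optics.get_calibration(name): a dict with "fx", "fy", "cx", "cy" (pixels), "rvec" (rotation vector, rad) and "tvec" (3), from world to camera coordinates, as OpenCV has them. Camera axes: x right, y down, z forward; pixel columns grow to the right and rows downward; lengths in m; the calibration is good to about 2 mm. A picture is of the moment at which its call begins: read the wrist's pose just before it. get_calibration takes no time and is no camera call; for the wrist camera it gives the pose at the moment of the call.
- job.close_job(): hands the job in, once; it reports no verdict.
The state is a dict: "time": time; "joint_positions": joint angles; "qvel": joint speeds; "joint_torque": joint torques, N m; "tool_pos": TCP position; "ee_rot": TCP orientation; "wrist_force": force on the tool from outside, world axes, zero at the start; "wrist_torque": the same for the moment, N m; "width": finger opening in m.
Only numpy, scipy, OpenCV 4.12 (cv2) and the standard library are available. Lean on these libraries where they do the work, as an engineer would, in place of code of your own. Each camera call takes 0.05 s, during which the arm holds its last target.

## Task

Check the open edge of the part-built tea tray for straightness: lay the straightedge flat on the light panel, flush against the tray's open front edge along its length and roughly centred on it, and let go of it. Then press the lamp's spring-loaded dead-man lever down half-way, so that its arm is level (never right down to its stop, which trips the lamp), and finish still holding it there. Leave the other things on the table where they are.

Things in the scene. Friction and masses are not known exactly. Their poses are not given: they have to be found in the camera images.
- tray_edge (a point): Middle of the tray's open front edge, at the height of the light panel's top (12 mm above the table); x points level into the tray, square to the edge, y along the edge, z up. The tray is a dark wooden board fixed flat on the panel, 200 mm along the edge, 140 mm deep, 12 mm thick (top 24 mm above the table)
- panel: Fixed white light panel in an aluminium frame, 240 mm (x) by 280 mm (y), 12 mm high, near the middle of the table, 75 mm of it bare in front of the open edge; origin under its centre. The tray on it has a railing up to 64 mm above the table round its other three sides; the first posts stand 33 mm behind the open edge, 92 mm to either side of its middle
- straightedge_foot (a point): Centre of the underside of the straightedge, a loose aluminium strip 220 mm long (y), 40 mm wide (x), 10 mm thick (z), about 0.3 kg, the same either way round; either long side may lie against the tray. Starts flat on the table to one side of the panel
- straightedge_grip (a point): Where the straightedge is gripped, 40 mm above its underside: on an upright wooden grip on the strip's centre line, 90 mm long (y), 16 mm thick (x), from the strip's top at 10 mm to 54 mm above the underside
- straightedge: The whole straightedge; origin and axes as straightedge_foot
- stand_pivot (a point): Pivot of the dead-man lever, 75 mm above the table, on its fixed grey stand (slab 190 by 85 mm, 30 mm high, two steel side plates with tops 83 mm above the table), on the other side of the panel from the straightedge. x is level and points away from the grip (the lever arm runs from the pivot towards -x); y is the pivot axis, z up
- stand: The fixed stand with its lever; origin on the table, 70 mm in -x from the pivot; axes as stand_pivot
- lever_grip (a point): Centre of the lever's black crosswise grip bar, 26 mm in diameter, 70 mm long along the pivot axis, 120 mm from the pivot. Centre height above the table: at rest 95 mm, half-way (arm level) 75 mm (top of bar 88 mm), at the stop 55 mm. Pressed from above
- lever (a joint): Angle of the lever: 0 at rest (arm 0.17 rad above level), 0.17 half-way (arm level, its top in line with the tops of the side plates), 0.34 at its lower stop. A spring drives it back up: pressed at the grip bar it takes about 4 N to start, 7 N half-way, 10 N at the stop
- cup: small white cup, 56 mm across, 45 mm high, standing inside the tray (bystander); origin at its underside
- jar: white jar with a wooden lid, 84 mm across, 120 mm high (bystander); origin at its underside
- teapot: dark brown teapot, 100 mm across, 78 mm high (bystander); origin at its underside
- mallet: wooden mallet, 220 mm long, lying to one side (bystander); origin at its underside
- rack: light bamboo ladder-like rack, 300 by 105 mm, 36 mm high, beyond the panel (bystander); origin at its underside
- carton: cardboard carton, 140 by 100 by 80 mm (bystander); origin at its underside
- spare_rail: dark wooden rail, 190 mm long, 20 mm thick, lying at one side (bystander); origin at its underside

How it is judged:
By the outcome, as a careful person would: the job done as asked, in the order asked, and still so for the second after the job is handed in, while the arm keeps its last pose, push and grip.
It also fails if it takes over 64 s, if anything falls off the work surface, if the arm or the gripper's body presses on something with over 40 N, if the wrist force passes 120 N, or if a joint passes its speed limit or range.

## Working session

There is one attempt and no reset: what is moved stays moved. The work goes in short steps, Python scripts to look and compute and a tool call to move; the robot and the scene stay as the last step left them, time stands still between calls to the robot, and variables do not carry over. Pictures are saved under pics/ and viewed, and the job is handed in when it is done.

Besides the shell and the picture viewer there is one more tool, called after ">>>" as name(argument=value, ...), one argument or row to a line, values as JSON. apply_moves: Moves the arm, as the interface text tells. Its arguments: {"type":"object","properties":{"moves":{"type":"array"}},"required":["moves"]}

```bash
mkdir -p pics; ls; python3 - <<'E'
from bench import robot, optics, job
import cv2
print(robot.get_obs())
for n in ["scene","top","wrist"]:
    im=optics.snapshot(n); cv2.imwrite(f"pics/{n}0.png",im[:,:,::-1]); c=optics.get_calibration(n); print(n,c)
E
```

```text
pics
{'time': 0.0, 'joint_positions': array([-1.28313002e+00,  8.79299865e-02,  1.37227803e+00, -2.67669893e-06,
        1.68356817e+00, -1.03106698e-01]), 'qvel': array([-0.00035474, -0.00076672,  0.00098124, -0.00118042,  0.0009441 ,
        0.00092179]), 'joint_torque': array([-1.29118296e-03, -3.40178096e+01, -3.02427399e+01,  7.14873383e-02,
        3.28594493e-02, -1.74272823e-04]), 'tool_pos': array([ 0.20933936, -0.50803836,  0.21830575]), 'ee_rot': array([-3.13942044e+00, -2.22091824e-04,  3.90772462e-01]), 'wrist_force': array([ 0.25516698, -0.7248124 ,  0.29304375]), 'wrist_torque': array([-0.0261298 , -0.01219626,  0.004905  ]), 'width': 0.09395137557989824}
scene {'fx': 410.25996999400377, 'fy': 410.25996999400377, 'cx': 256.2782707678281, 'cy': 190.46201813582823, 'rvec': array([ 1.45732619,  1.96382608, -0.95590298]), 'tvec': array([ 0.21023999, -0.29428767,  1.84154416])}
top {'fx': 369.5764940521428, 'fy': 369.5764940521428, 'cx': 253.82718610432866, 'cy': 190.0800412939909, 'rvec': array([ 2.11394772, -2.1267408 ,  0.1999937 ]), 'tvec': array([-0.02148198,  0.6010245 ,  1.18015089])}
wrist {'fx': 333.39050392555316, 'fy': 333.39050392555316, 'cx': 255.8637005711561, 'cy': 187.7321498569841, 'rvec': array([-2.40423338,  1.61043646,  0.23509964]), 'tvec': array([-0.54874463, -0.03045936,  0.39187499])}
```

View pics/top0.png

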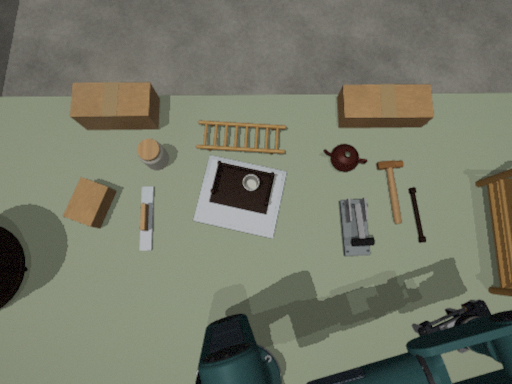

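View pics/scene0.png

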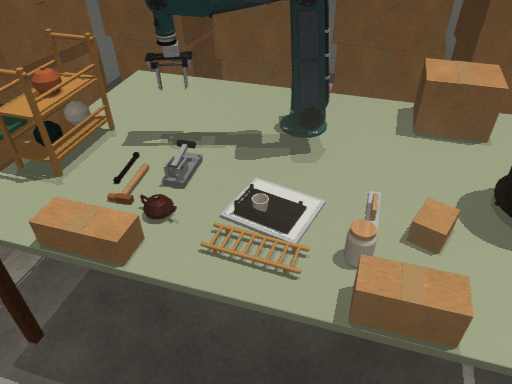

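View pics/wrist0.png

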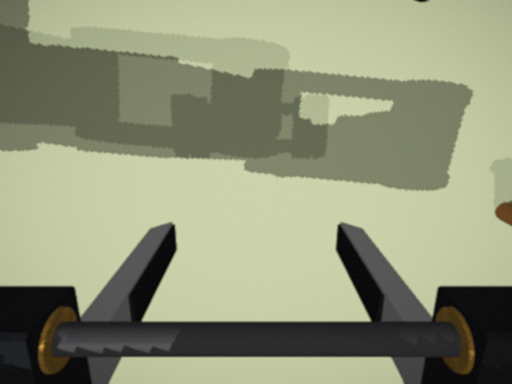

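The top view shows the straightedge at about (147,218), the panel and tray at (241,195), with the tray's open edge facing the robot, and the stand at (356,227) with its grip bar at (363,242). Next I'll measure all of these.

```bash
cat > h.py <<'E'
import numpy as np, cv2
from bench import robot, optics, job
def ray(c,uv):
    R,_=cv2.Rodrigues(c['rvec']); o=-R.T@c['tvec']
    d=R.T@np.array([(uv[0]-c['cx'])/c['fx'],(uv[1]-c['cy'])/c['fy'],1]); return o,d
def onz(c,uv,z):
    o,d=ray(c,uv); return o+d*(z-o[2])/d[2]
def proj(c,p):
    K=np.array([[c['fx'],0,c['cx']],[0,c['fy'],c['cy']],[0,0,1]])
    return cv2.projectPoints(np.array(p,float).reshape(-1,1,3),c['rvec'],c['tvec'],K,None)[0].reshape(-1,2)
def rect(mask):
    cs,_=cv2.findContours(mask,cv2.RETR_EXTERNAL,cv2.CHAIN_APPROX_NONE)
    return max(cs,key=cv2.contourArea)
E
python3 - <<'E'
import cv2,numpy as np
im=cv2.imread('pics/top0.png')
a=cv2.resize(im[150:245,185:300],None,fx=5,fy=5,interpolation=cv2.INTER_CUBIC)
b=cv2.resize(im[175:260,120:180],None,fx=5,fy=5,interpolation=cv2.INTER_CUBIC)
c=cv2.resize(im[190:265,330:390],None,fx=5,fy=5,interpolation=cv2.INTER_CUBIC)
cv2.imwrite('pics/a.png',a)
h=max(b.shape[0],c.shape[0]); z=np.zeros((h,620,3),np.uint8); z[:b.shape[0],:300]=b; z[:c.shape[0],320:620]=c
cv2.imwrite('pics/bc.png',z)
E
```

```text
(no output)
```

View pics/a.png

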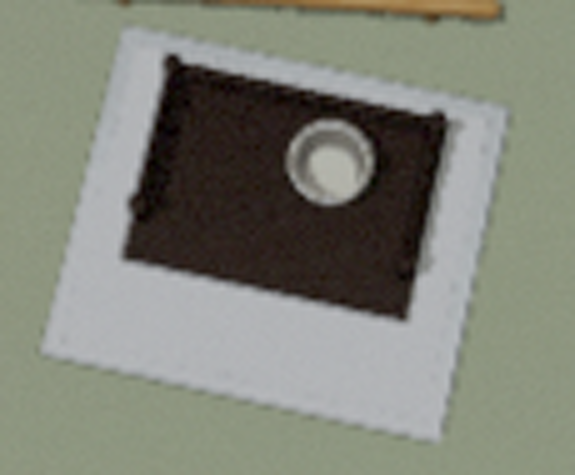

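View pics/bc.png

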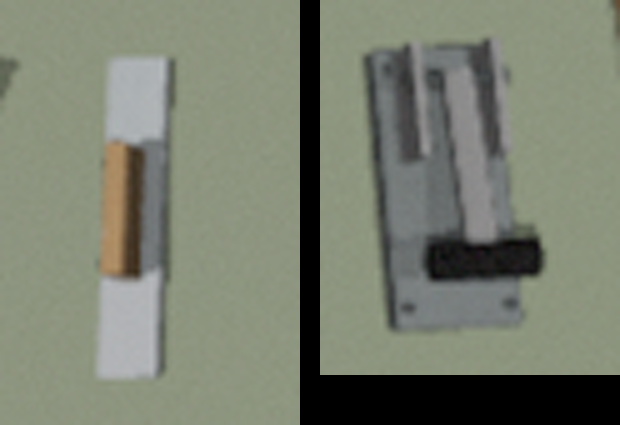

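```bash
python3 - <<'E'
from h import *
c=optics.get_calibration('top')
f=lambda o,x:(o[0]+(x[0]+.5)/5-.5,o[1]+(x[1]+.5)/5-.5)
print('cam',ray(c,(0,0))[0])
S=np.array([onz(c,f((120,175),p),.010) for p in [(110,57),(170,58),(160,378),(97,375)]])
print('strip',S.round(4),S.mean(0),[np.linalg.norm(S[i]-S[(i+1)%4]).round(4) for i in range(4)])
d=S[:2].mean(0)-S[2:].mean(0);print('yaw of long axis deg',np.degrees(np.arctan2(d[1],d[0])))
T=np.array([onz(c,f((185,150),p),.024) for p in [(124,260),(407,320)]])
print('tray',T.round(4),T.mean(0),np.linalg.norm(T[0]-T[1])); d=T[0]-T[1];print(np.degrees(np.arctan2(d[1],d[0])))
P=np.array([onz(c,f((185,150),p),.012) for p in [(126,28),(508,106),(438,440),(43,353)]])
print('panel',P.round(4),P.mean(0),[np.linalg.norm(P[i]-P[(i+1)%4]).round(4) for i in range(4)])
for i,j in [(0,1),(3,2),(3,0),(2,1)]:
  d=P[j]-P[i];print(np.degrees(np.arctan2(d[1],d[0])))
G=np.array([onz(c,f((330-64,190),p),.095) for p in [(430,258),(540,256)]])
print('bar',G,np.linalg.norm(G[0]-G[1]))
B=np.array([onz(c,f((330-64,190),p),.03) for p in [(372,50),(523,323),(393,328)]])
print('slab',B,np.linalg.norm(B[2]-B[0]),np.linalg.norm(B[2]-B[1])); d=B[0]-B[2];print(np.degrees(np.arctan2(d[1],d[0])))
# grip top
W=np.array([onz(c,f((120,175),p),.054) for p in [(106,141),(136,145),(135,277),(102,274)]])
print('grip',W.round(4),W.mean(0))
E
```

```text
cam [ 0.36656961 -0.02736861  1.27252731]
strip [[0.627  0.3665 0.01  ]
 [0.626  0.3246 0.01  ]
 [0.4055 0.3213 0.01  ]
 [0.4078 0.364  0.01  ]] [0.51656697 0.34409291 0.01      ] [np.float64(0.042), np.float64(0.2205), np.float64(0.0427), np.float64(0.2193)]
yaw of long axis deg 0.764769606606957
tray [[ 0.5681  0.1272  0.024 ]
 [ 0.5257 -0.0659  0.024 ]] [0.54690069 0.03061524 0.024     ] 0.1977408406238043
77.59228162553897
panel [[ 0.7363  0.1301  0.012 ]
 [ 0.6778 -0.139   0.012 ]
 [ 0.4452 -0.0863  0.012 ]
 [ 0.506   0.183   0.012 ]] [0.59134005 0.0219407  0.012     ] [np.float64(0.2754), np.float64(0.2384), np.float64(0.2761), np.float64(0.2364)]
-102.27627820865908
-102.71240859328414
-12.942993740718554
-12.752272184052103
bar [[ 0.42726512 -0.33300401  0.095     ]
 [ 0.42810772 -0.40249906  0.095     ]] 0.06950016252994336
slab [[ 0.57130036 -0.31825167  0.03      ]
 [ 0.38758012 -0.40901239  0.03      ]
 [ 0.38481935 -0.3228431   0.03      ]] 0.18653752034623908 0.08621351415766405
1.4104181256598833
grip [[0.5607 0.3525 0.054 ]
 [0.5578 0.3323 0.054 ]
 [0.4699 0.3287 0.054 ]
 [0.472  0.3505 0.054 ]] [0.51511801 0.34100926 0.054     ]
```

```bash
cat >> h.py <<'E'
from scipy.spatial.transform import Rotation as Ro
def plan(pos,yaw):
    o=robot.get_obs(); R=Ro.from_euler('xyz',o['ee_rot']); T=Ro.from_euler('xyz',[np.pi,0,yaw])
    print('t',round(o['time'],2),'pos',o['tool_pos'].round(4),'rpy',o['ee_rot'].round(4),'F',o['wrist_force'].round(2),'w',round(o['width'],4))
    print('shift cm',(R.inv().apply(np.array(pos)-o['tool_pos'])*100).round(2),'rot',(R.inv()*T).as_rotvec().round(4))
E
python3 - <<'E'
from h import *
plan([.46,.342,.22],.013)
o=robot.get_obs();c=optics.get_calibration('wrist'); cam=ray(c,(0,0))[0]
print(Ro.from_euler('xyz',o['ee_rot']).inv().apply(cam-o['tool_pos']), Ro.from_euler('xyz',o['ee_rot']).inv().apply(ray(c,(c['cx'],c['cy']))[1]))
E
```

```text
t 0.15 pos [ 0.2094 -0.5082  0.2186] rpy [-3.140e+00 -2.000e-04  3.908e-01] F [-0.73  0.24 -0.82] w 0.0943
shift cm [ 5.556e+01 -6.906e+01 -2.000e-02] rot [-1.600e-03  1.000e-04  3.778e-01]
[ 0.08178811 -0.00061546 -0.16506578] [-2.84219918e-01  1.55183174e-04  9.58759101e-01]
```

>>> apply_moves(
  moves=[
    [[26, -30, 0], [0, 0, 0], 1],
    [[26, -30, 0], [0, 0, 0], 1],
    [[26, -30, 0], [0, 0, 0], 1],
    [[26, -30, 0], [0, 0, 0], 1],
    [[26, -30, 0], [0, 0, 0], 1],
    [[26, -30, 0], [0, 0, 0], 1],
    [[26, -30, 0], [0, 0, 0], 1],
    [[26, -30, 0], [0, 0, 0], 1],
    [[26, -30, 0], [0, 0, 0], 1],
    [[26, -30, 0], [0, 0, 0], 1],
  ],
)

```text
time: 0.98
tool_pos: [0.3359, -0.1286, 0.2195]
ee_rot: [-3.141, -0.001, 0.394]
wrist_force: [1.3, -1.0, 0.7]
width: 0.0938
```

>>> apply_moves(
  moves=[
    [[26, -30, 0], [0, 0, 0], 1],
    [[26, -30, 0], [0, 0, 0], 1],
    [[26, -30, 0], [0, 0, 0], 1],
    [[26, -30, 0], [0, 0, 0], 1],
    [[26, -30, 0], [0, 0, 0], 1],
    [[26, -30, 0], [0, 0, 0], 1],
    [[26, -30, 0], [0, 0, 0], 1],
    [[26, -30, 0], [0, 0, 0], 1],
    [[26, -30, 0], [0, 0, 0], 1],
    [[26, -30, 0], [0, 0, 0], 1],
  ],
)

```text
time: 1.82
tool_pos: [0.4618, 0.2483, 0.2184]
ee_rot: [-3.14, 0.001, 0.394]
wrist_force: [0.4, -0.4, -0.7]
width: 0.0938
```

```bash
python3 - <<'E'
from h import *
plan([.51,.342,.22],.013)
E
```

```text
t 1.82 pos [0.4618 0.2483 0.2184] rpy [-3.1403e+00  7.0000e-04  3.9430e-01] F [ 0.44 -0.35 -0.73] w 0.0938
shift cm [ 8.05 -6.81 -0.15] rot [-0.0011  0.0009  0.3813]
```

>>> apply_moves(
  moves=[
    [[8, -6.8, 0], [0, 0, 0.38], 1],
    [[8, -6.8, 0], [0, 0, 0.38], 1],
    [[8, -6.8, 0], [0, 0, 0.38], 1],
    [[8, -6.8, 0], [0, 0, 0.38], 1],
    [[8, -6.8, 0], [0, 0, 0.38], 1],
    [[8, -6.8, 0], [0, 0, 0.38], 1],
    [[8, -6.8, 0], [0, 0, 0.38], 1],
    [[8, -6.8, 0], [0, 0, 0.38], 1],
    [[8, -6.8, 0], [0, 0, 0.38], 1],
    [[8, -6.8, 0], [0, 0, 0.38], 1],
  ],
)

```text
time: 2.65
tool_pos: [0.5097, 0.3369, 0.2201]
ee_rot: [-3.141, -0.001, 0.01]
wrist_force: [-0.1, -0.3, 0.5]
width: 0.0942
```

```bash
python3 - <<'E'
from h import *
plan([.51,.342,.22],.013)
c=optics.get_calibration('wrist'); im=optics.snapshot('wrist'); cv2.imwrite('pics/w1.png',im[:,:,::-1])
import pickle; pickle.dump(c,open('w1.pkl','wb'))
print(proj(c,[[.516,.342,.01],[.52,.342,.054],[.516+.11,.342,.01],[.516-.11,.342,.01]]))
E
```

```text
t 2.65 pos [0.5097 0.3369 0.2201] rpy [-3.1414e+00 -8.0000e-04  1.0200e-02] F [-0.06 -0.32  0.53] w 0.0942
shift cm [ 0.03 -0.51  0.01] rot [-0.0002 -0.0008 -0.0028]
[[251.46738298 157.85898304]
 [250.95466666 162.54275257]
 [252.0849488   54.71164918]
 [250.94316117 245.41577657]]
```

View pics/w1.png

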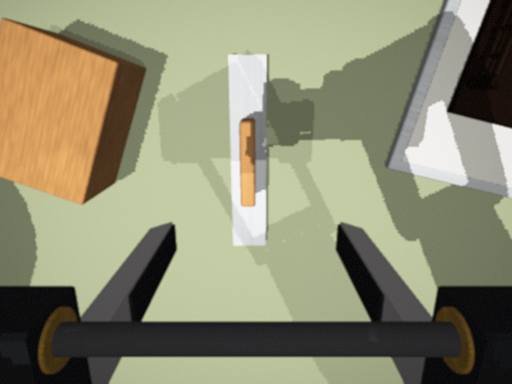

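The wrist view shows the strip with corners at (228,55), (267,54), (267,245) and (233,245). The wooden grip is centred at about (247,163).

```bash
python3 - <<'E'
from h import *
import pickle; c=pickle.load(open('w1.pkl','rb'))
im=cv2.imread('pics/w1.png')
cv2.imwrite('pics/w1c.png',cv2.resize(im[45:255,200:290],None,fx=2.8,fy=2.8,interpolation=cv2.INTER_CUBIC))
hsv=cv2.cvtColor(im,cv2.COLOR_BGR2HSV)
print([hsv[y,x].tolist() for y,x in [(100,235),(100,215),(225,250),(225,290),(180,248),(180,262)]])
m=((hsv[...,1]<22)*255).astype(np.uint8); m[:, :200]=0;m[:,290:]=0;m[260:]=0
m=cv2.morphologyEx(m,cv2.MORPH_OPEN,np.ones((3,3)))
for y in range(60,245,15):
  xs=np.where(m[y])[0]
  if len(xs): 
    a=onz(c,(xs.min()-.5,y),.01);b=onz(c,(xs.max()+.5,y),.01); print(y,xs.min(),xs.max(),a.round(4),b.round(4))
ys=np.where(m.any(1))[0];print(ys.min(),ys.max(),onz(c,(248,ys.min()-.5),.01),onz(c,(248,ys.max()+.5),.01))
w=((hsv[...,0]<20)&(hsv[...,1]>110)).astype(np.uint8); w[:,:220]=0;w[:,275:]=0;w[215:]=0
ys,xs=np.where(w)
for y in range(125,205,10):
  q=np.where(w[y])[0]; print(y,q.min(),q.max(),onz(c,(q.min()-.5,y),.054).round(4),onz(c,(q.max()+.5,y),.054).round(4))
print(ys.min(),ys.max(),onz(c,(248,ys.min()-.5),.054),onz(c,(248,ys.max()+.5),.054))
E
```

```text
[[98, 4, 232], [38, 50, 179], [105, 2, 240], [37, 51, 180], [18, 128, 238], [100, 5, 163]]
60 228 266 [0.6205 0.3679 0.01  ] [0.6209 0.3268 0.01  ]
75 228 266 [0.6056 0.3681 0.01  ] [0.606  0.3265 0.01  ]
90 229 265 [0.5902 0.3672 0.01  ] [0.5906 0.3273 0.01  ]
105 229 265 [0.5745 0.3675 0.01  ] [0.5749 0.327  0.01  ]
120 230 265 [0.5583 0.3666 0.01  ] [0.5587 0.3267 0.01  ]
135 230 265 [0.5418 0.3668 0.01  ] [0.5422 0.3264 0.01  ]
150 231 265 [0.5248 0.3659 0.01  ] [0.5252 0.3261 0.01  ]
165 231 265 [0.5074 0.3661 0.01  ] [0.5078 0.3258 0.01  ]
180 231 265 [0.4896 0.3663 0.01  ] [0.4899 0.3255 0.01  ]
195 232 266 [0.4712 0.3653 0.01  ] [0.4716 0.324  0.01  ]
210 232 266 [0.4524 0.3655 0.01  ] [0.4528 0.3236 0.01  ]
225 233 266 [0.433  0.3645 0.01  ] [0.4334 0.3233 0.01  ]
240 233 265 [0.4131 0.3647 0.01  ] [0.4135 0.3241 0.01  ]
54 245 [0.62714392 0.34629153 0.01      ] [0.40585103 0.34563927 0.01      ]
125 240 253 [0.5575 0.3534 0.054 ] [0.5576 0.3397 0.054 ]
135 240 253 [0.5477 0.3535 0.054 ] [0.5478 0.3396 0.054 ]
145 241 253 [0.5378 0.3525 0.054 ] [0.5379 0.3396 0.054 ]
155 241 254 [0.5276 0.3526 0.054 ] [0.5278 0.3385 0.054 ]
165 241 254 [0.5174 0.3526 0.054 ] [0.5175 0.3384 0.054 ]
175 241 254 [0.5069 0.3526 0.054 ] [0.507  0.3383 0.054 ]
185 241 254 [0.4962 0.3527 0.054 ] [0.4964 0.3382 0.054 ]
195 242 253 [0.4854 0.3517 0.054 ] [0.4855 0.3392 0.054 ]
119 205 [0.56381581 0.34512293 0.054     ] [0.47385853 0.34485778 0.054     ]
```

View pics/w1c.png

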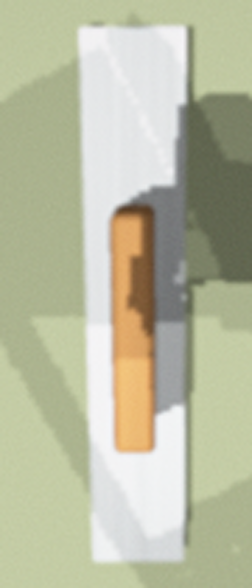

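```bash
python3 - <<'E'
from h import *
plan([.517,.345,.0355],.015)
E
```

```text
t 2.7 pos [0.5098 0.337  0.2199] rpy [-3.1414e+00 -6.0000e-04  1.0300e-02] F [ 0.69 -0.6   1.03] w 0.0944
shift cm [ 0.72 -0.78 18.44] rot [-0.0002 -0.0006 -0.0047]
```

>>> apply_moves(
  moves=[
    [[0.7, -0.8, 4], [0, 0, 0], 1],
    [[0.7, -0.8, 8], [0, 0, -0.005], 1],
    [[0.7, -0.8, 11], [0, 0, -0.005], 1],
    [[0.7, -0.8, 13.5], [0, 0, -0.005], 1],
    [[0.7, -0.8, 13.5], [0, 0, -0.005], 1],
    [[0.7, -0.8, 13.5], [0, 0, -0.005], 1],
    [[0.7, -0.8, 13.5], [0, 0, -0.005], 1],
    [[0.7, -0.8, 13.5], [0, 0, -0.005], 1],
    [[0.7, -0.8, 13.5], [0, 0, -0.005], 1],
    [[0.7, -0.8, 13.5], [0, 0, -0.005], 1],
  ],
)

```text
time: 3.53
tool_pos: [0.5178, 0.3463, 0.0867]
ee_rot: [-3.14, -0.003, 0.016]
wrist_force: [-0.0, 0.5, -0.1]
width: 0.0938
```

```bash
python3 - <<'E'
from h import *
plan([.517,.345,.0355],.015)
im=optics.snapshot('wrist'); cv2.imwrite('pics/w2.png',im[:,:,::-1])
plan([.517,.345,.0355],.015)
E
```

```text
t 3.53 pos [0.5178 0.3463 0.0867] rpy [-3.1399 -0.0034  0.0158] F [-0.    0.52 -0.09] w 0.0938
shift cm [-0.1   0.14  5.12] rot [-0.0017 -0.0034  0.0008]
t 3.58 pos [0.5175 0.3461 0.0862] rpy [-3.1403e+00 -2.6000e-03  1.5800e-02] F [-0.65 -0.09  0.41] w 0.0943
shift cm [-0.07  0.12  5.07] rot [-0.0013 -0.0026  0.0008]
```

View pics/w2.png

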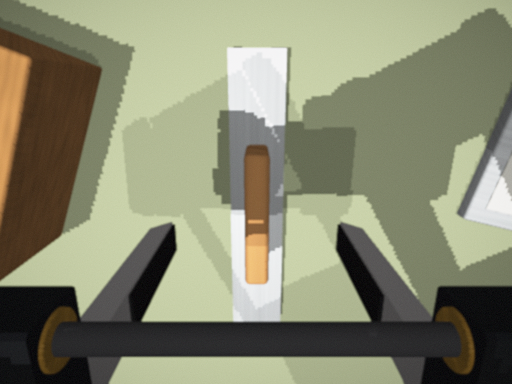

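The wrist view shows the grip at x≈257, midway between the fingers at 175 and 338, so I'll go down and grip.

>>> apply_moves(
  moves=[
    [[0, 0, 2], [0, 0, 0], 1],
    [[0, 0, 4], [0, 0, 0], 1],
    [[0, 0, 5], [0, 0, 0], 1],
    [[0, 0, 5], [0, 0, 0], 1],
    [[0, 0, 5], [0, 0, 0], 0],
    [[0, 0, 5], [0, 0, 0], 0],
    [[0, 0, 5], [0, 0, 0], 0],
    [[0, 0, 5], [0, 0, 0], 0],
    [[0, 0, 5], [0, 0, 0], 0],
    [[0, 0, 5], [0, 0, 0], 0],
  ],
)

```text
time: 4.42
tool_pos: [0.517, 0.3459, 0.0351]
ee_rot: [-3.141, -0.001, 0.016]
wrist_force: [0.3, -0.5, 0.3]
width: 0.0572
```

>>> apply_moves(
  moves=[
    [[0, 0, 0], [0, 0, 0], 0],
    [[0, 0, 0], [0, 0, 0], 0],
    [[0, 0, 0], [0, 0, 0], 0],
    [[0, 0, 0], [0, 0, 0], 0],
    [[0, 0, -1], [0, 0, 0], 0],
    [[0, 0, -3], [0, 0, 0], 0],
    [[0, 0, -6], [0, 0, 0], 0],
    [[0, 0, -9], [0, 0, 0], 0],
    [[0, 0, -9], [0, 0, 0], 0],
    [[0, 0, -9], [0, 0, 0], 0],
  ],
)

```text
time: 5.25
tool_pos: [0.5184, 0.3466, 0.1283]
ee_rot: [-3.138, -0.006, 0.016]
wrist_force: [0.6, -1.4, -0.5]
width: 0.0003
```

```bash
python3 - <<'E'
from h import *
plan([.5274,.035,.125],1.351)
im=optics.snapshot('wrist'); cv2.imwrite('pics/w3.png',im[:,:,::-1])
E
```

```text
t 5.25 pos [0.5184 0.3466 0.1283] rpy [-3.1385 -0.0062  0.0158] F [ 0.64 -1.43 -0.45] w 0.0003
shift cm [ 0.41 31.18  0.23] rot [ 0.0015 -0.0073 -1.3351]
```

View pics/w3.png

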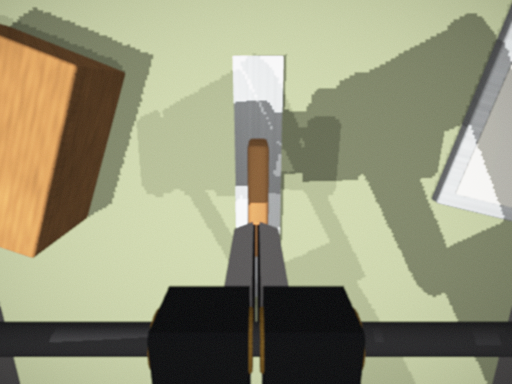

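The fingers were still closing when I lifted, so they came up empty. The strip hasn't moved and looks undisturbed. I'll reopen, go down and give the fingers longer to close.

>>> apply_moves(
  moves=[
    [[0, 0, 0], [0, 0, 0], 0.5],
    [[0, 0, 0], [0, 0, 0], 0.5],
    [[0, 0, 0], [0, 0, 0], 0.5],
    [[0, 0, 0], [0, 0, 0], 0.5],
    [[0, 0, 0], [0, 0, 0], 0.5],
    [[0, 0, 0], [0, 0, 0], 0.5],
    [[0, 0, 0], [0, 0, 0], 0.5],
    [[0, 0, 0], [0, 0, 0], 0.5],
    [[0, 0, 0], [0, 0, 0], 0.5],
    [[0, 0, 0], [0, 0, 0], 0.5],
  ],
)

```text
time: 6.13
tool_pos: [0.5168, 0.3457, 0.1245]
ee_rot: [3.142, -0.0, 0.016]
wrist_force: [0.1, 0.0, -0.6]
width: 0.0468
```

```bash
python3 - <<'E'
from h import *
plan([.517,.3455,.0355],.015)
c=optics.get_calibration('wrist')
im=optics.snapshot('wrist'); cv2.imwrite('pics/w4.png',im[:,:,::-1])
hsv=cv2.cvtColor(im,cv2.COLOR_RGB2HSV)
w=((hsv[...,0]<20)&(hsv[...,1]>110)).astype(np.uint8); w[:,:220]=0;w[:,300:]=0
for y in (160,190,215):
  q=np.where(w[y])[0]; print(y,q.min(),q.max(),onz(c,(q.min()-.5,y),.054).round(4),onz(c,(q.max()+.5,y),.054).round(4))
E
```

```text
t 6.13 pos [0.5168 0.3457 0.1245] rpy [ 3.1416e+00 -1.0000e-04  1.5800e-02] F [ 0.09  0.04 -0.59] w 0.0468
shift cm [0.02 0.02 8.9 ] rot [ 0.     -0.0001  0.0008]
160 247 266 [0.5493 0.353  0.054 ] [0.5495 0.3386 0.054 ]
190 248 265 [0.5268 0.3521 0.054 ] [0.527  0.3388 0.054 ]
215 248 265 [0.5071 0.3519 0.054 ] [0.5073 0.3383 0.054 ]
```

View pics/w4.png

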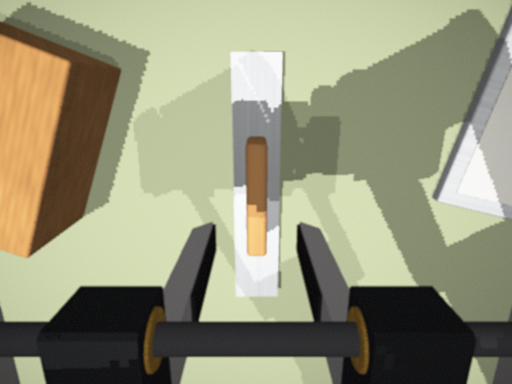

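The grip is still between the fingers, at x 247–266 in the picture. Going down and closing.

>>> apply_moves(
  moves=[
    [[0, 0, 3], [0, 0, 0], 0.5],
    [[0, 0, 6], [0, 0, 0], 0.5],
    [[0, 0, 8], [0, 0, 0], 0.5],
    [[0, 0, 8.9], [0, 0, 0], 0.5],
    [[0, 0, 8.9], [0, 0, 0], 0.5],
    [[0, 0, 8.9], [0, 0, 0], 0],
    [[0, 0, 8.9], [0, 0, 0], 0],
    [[0, 0, 8.9], [0, 0, 0], 0],
    [[0, 0, 8.9], [0, 0, 0], 0],
    [[0, 0, 8.9], [0, 0, 0], 0],
  ],
)

```text
time: 7.02
tool_pos: [0.5175, 0.3461, 0.0368]
ee_rot: [-3.141, -0.002, 0.016]
wrist_force: [-0.5, -0.8, 2.6]
width: 0.0171
```

>>> apply_moves(
  moves=[
    [[0, 0, 0], [0, 0, 0], 0],
    [[0, 0, 0], [0, 0, 0], 0],
    [[0, 0, 0], [0, 0, 0], 0],
    [[0, 0, 0], [0, 0, 0], 0],
    [[0, 0, 0], [0, 0, 0], 0],
    [[0, 0, 0], [0, 0, 0], 0],
    [[0, 0, 0], [0, 0, 0], 0],
    [[0, 0, 0], [0, 0, 0], 0],
    [[0, 0, 0], [0, 0, 0], 0],
    [[0, 0, 0], [0, 0, 0], 0],
  ],
)

```text
time: 7.85
tool_pos: [0.5174, 0.3457, 0.0368]
ee_rot: [-3.141, -0.002, 0.016]
wrist_force: [-0.4, -0.7, 4.7]
width: 0.0156
```

>>> apply_moves(
  moves=[
    [[0, 0, -1], [0, 0, 0], 0],
    [[0, 0, -3], [0, 0, 0], 0],
    [[0, 0, -5], [0, 0, 0], 0],
    [[0, 0, -7], [0, 0, 0], 0],
    [[0, 0, -9], [0, 0, 0], 0],
    [[0, 0, -11], [0, 0, 0], 0],
    [[0, 0, -12], [0, 0, 0], 0],
    [[0, 0, -12], [0, 0, 0], 0],
    [[0, 0, -12], [0, 0, 0], 0],
    [[0, 0, -12], [0, 0, 0], 0],
  ],
)

```text
time: 8.68
tool_pos: [0.5157, 0.3453, 0.1532]
ee_rot: [3.14, 0.003, 0.016]
wrist_force: [-0.1, -0.3, -3.3]
width: 0.0157
```

```bash
python3 - <<'E'
from h import *
plan([.5274-.05,.035+.01,.155],1.351)
im=optics.snapshot('wrist'); cv2.imwrite('pics/w5.png',im[:,:,::-1])
E
```

```text
t 8.68 pos [0.5157 0.3453 0.1532] rpy [3.1398 0.0035 0.0158] F [-0.05 -0.26 -3.34] w 0.0157
shift cm [-4.31 29.96 -0.12] rot [-8.0000e-04  4.1000e-03 -1.3352e+00]
```

View pics/w5.png

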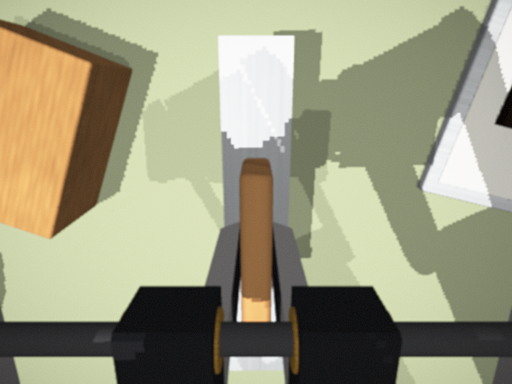

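The lift worked: opening 15.7 mm and 3.3 N of extra load, which matches 0.3 kg. I'll carry it to a hover in front of the edge and turn it there.

>>> apply_moves(
  moves=[
    [[-0.5, 3, 0], [0, 0, -0.05], 0],
    [[-1, 6, 0], [0, 0, -0.16], 0],
    [[-1.5, 9.5, 0], [0, 0, -0.28], 0],
    [[-2, 13, 0], [0, 0, -0.4], 0],
    [[-2.5, 17, 0], [0, 0, -0.52], 0],
    [[-3, 21, 0], [0, 0, -0.64], 0],
    [[-3.5, 24.5, 0], [0, 0, -0.76], 0],
    [[-4, 27.5, 0], [0, 0, -0.88], 0],
    [[-4.3, 29.5, 0], [0, 0, -0.98], 0],
    [[-4.3, 30, 0], [0, 0, -1.05], 0],
  ],
)

```text
time: 9.57
tool_pos: [0.4769, 0.0416, 0.1539]
ee_rot: [-3.14, 0.003, 1.067]
wrist_force: [1.4, 0.3, -3.3]
width: 0.0157
```

>>> apply_moves(
  moves=[
    [[0, 0, 0], [0, 0, -0.1], 0],
    [[0, 0, 0], [0, 0, -0.2], 0],
    [[0, 0, 0], [0, 0, -0.26], 0],
    [[0, 0, 0], [0, 0, -0.285], 0],
    [[0, 0, 0], [0, 0, -0.285], 0],
    [[0, 0, 0], [0, 0, -0.285], 0],
    [[0, 0, 0], [0, 0, -0.285], 0],
    [[0, 0, 0], [0, 0, -0.285], 0],
    [[0, 0, 0], [0, 0, -0.285], 0],
    [[0, 0, 0], [0, 0, -0.285], 0],
  ],
)

```text
time: 10.4
tool_pos: [0.4785, 0.0451, 0.1554]
ee_rot: [-3.142, 0.0, 1.351]
wrist_force: [-1.0, -0.1, -3.9]
width: 0.016
```

```bash
python3 - <<'E'
from h import *
import pickle
plan([.5274-.05,.035+.01,.155],1.351)
c=optics.get_calibration('wrist');im=optics.snapshot('wrist'); cv2.imwrite('pics/w6.png',im[:,:,::-1])
pickle.dump(c,open('w6.pkl','wb'))
plan([.5274-.05,.035+.01,.155],1.351)
E
```

```text
t 10.4 pos [0.4785 0.0451 0.1554] rpy [-3.1415e+00  1.0000e-04  1.3507e+00] F [-0.99 -0.1  -3.86] w 0.016
shift cm [-0.03 -0.1   0.04] rot [-0.0001  0.0001 -0.0003]
t 10.45 pos [0.4785 0.0451 0.1555] rpy [3.1415e+00 1.0000e-04 1.3507e+00] F [ 1.04  0.08 -3.15] w 0.0159
shift cm [-0.03 -0.1   0.05] rot [ 0.0001  0.0001 -0.0003]
```

View pics/w6.png

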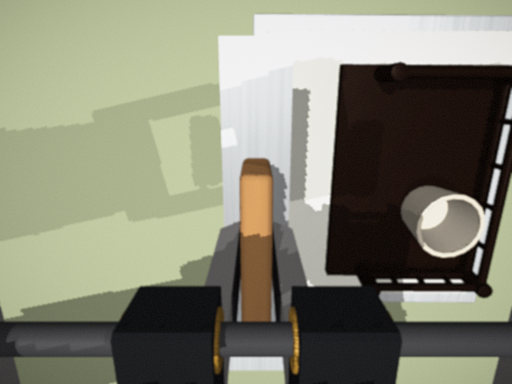

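Tray edge in the wrist view: (341,65) to (328,273). The held strip's far end is at (219–294, 37).

```bash
python3 - <<'E'
from h import *
import pickle; c=pickle.load(open('w6.pkl','rb'))
im=cv2.imread('pics/w6.png'); g=cv2.cvtColor(im,cv2.COLOR_BGR2GRAY)
pts=[]
for y in range(70,271,10):
  r=g[y,315:350].astype(int); i=np.where(r<90)[0][0]; 
  u=315+i-1+(r[i-1]-90)/(r[i-1]-r[i]+1e-9); pts.append((u,y))
pts=np.array(pts); f=np.polyfit(pts[:,1],pts[:,0],1); print('res',(pts[:,0]-np.polyval(f,pts[:,1])).round(1))
e=[(np.polyval(f,y),y) for y in (65,273)]
print(e)
E_=np.array([onz(c,p,.024) for p in e]); d=E_[0]-E_[1]
print(E_.round(4),E_.mean(0).round(4),'len',np.linalg.norm(d),'ang',np.arctan2(d[1],d[0]))
S=np.array([onz(c,p,.1555-.0365+.010) for p in [(219,37),(294,37)]]); print('strip end',S.round(4),S.mean(0).round(4),np.linalg.norm(S[0]-S[1]))
d=S[0]-S[1]; print(np.arctan2(d[1],d[0])-np.pi/2)
# strip long edge dir from right edge
for a,b in [((294,37),(286,215)),((219,37),(225,215))]:
  A,B=onz(c,a,.1290),onz(c,b,.1290); d=A-B;print('edge yaw',np.arctan2(d[1],d[0]))
r=g[100,200:300]; print(g[60,205:240].tolist(), g[60,280:300].tolist())
cv2.imwrite('pics/w6c.png',cv2.resize(im[20:290,200:360],None,fx=2.2,fy=2.2,interpolation=cv2.INTER_CUBIC))
E
```

```text
res [-0.1 -0.  -0.2 -0.   0.   0.   0.   0.1  0.2  0.   0.2  0.1  0.2  0.3
 -0.2 -0.1 -0.2 -0.3 -0.1 -0.   0.3]
[(np.float64(340.02386116194987), 65), (np.float64(324.54877224429276), 273)]
[[ 0.568   0.1295  0.024 ]
 [ 0.5237 -0.0618  0.024 ]] [0.5458 0.0338 0.024 ] len 0.19632053010593872 ang 1.3428078637628866
strip end [[0.4819 0.1561 0.129 ]
 [0.5206 0.1474 0.129 ]] [0.5013 0.1517 0.129 ] 0.039617120364019154
1.3500992699858774
edge yaw 1.3338011726875616
edge yaw 1.3553421378689954
[192, 193, 193, 194, 192, 194, 195, 193, 194, 192, 196, 192, 195, 210, 232, 241, 242, 242, 242, 241, 241, 242, 242, 241, 242, 241, 242, 241, 241, 242, 241, 242, 241, 242, 242] [241, 242, 241, 242, 242, 241, 242, 241, 241, 242, 241, 242, 242, 241, 240, 239, 237, 238, 236, 237]
```

View pics/w6c.png

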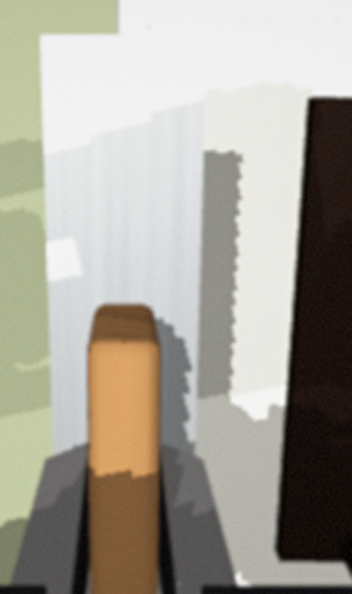

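```bash
python3 - <<'E'
from h import *
import pickle; c=pickle.load(open('w6.pkl','rb')); t=optics.get_calibration('top')
f=lambda o,x:(o[0]+(x[0]+.5)/5-.5,o[1]+(x[1]+.5)/5-.5)
W=np.array([onz(c,p,.012) for p in [(340.02,65),(324.55,273)]])
T=np.array([onz(t,f((185,150),p),.012) for p in [(124,260),(407,320)]])
n=np.array([np.cos(1.351-np.pi/2),np.sin(1.351-np.pi/2)]); l=np.array([-n[1],n[0]])
for nm,E in (('w',W),('t',T)):
  d=E[0]-E[1]; print(nm,E.round(4),'mid',E.mean(0).round(4),'len',np.linalg.norm(d).round(4),'ang',np.arctan2(d[1],d[0]).round(4),'n,l',E[:,:2]@n,E.mean(0)[:2]@l)
# panel centre relations from top: edge is 120-75=45 in front of centre
P=np.array([onz(t,f((185,150),p),.012) for p in [(126,28),(508,106),(438,440),(43,353)]]).mean(0)[:2]
print('panel pred edge n,l',P@n-.045,P@l)
o=robot.get_obs()['tool_pos'][:2]; print('tcp',o@n,o@l)
S=np.array([.5013,.1517]); print('stripend',S@n,S@l-.11)
E
```

```text
w [[ 0.571   0.1296  0.012 ]
 [ 0.5248 -0.0694  0.012 ]] mid [0.5479 0.0301 0.012 ] len 0.2043 ang 1.3428 n,l [0.52897806 0.52730934] 0.14883189416741324
t [[ 0.5701  0.1287  0.012 ]
 [ 0.5272 -0.0663  0.012 ]] mid [0.5486 0.0312 0.012 ] len 0.1996 ang 1.3542 n,l [0.52831474 0.52896173] 0.15004170815944562
panel pred edge n,l 0.5273297700781123 0.15034322803300973
tcp 0.45713925197002586 0.1483433113798687
stripend 0.45616438213576077 0.14734924999055182
```

>>> apply_moves(
  moves=[
    [[0, 1, 2], [0, 0, 0], 0],
    [[0.1, 2, 4], [0, 0, 0], 0],
    [[0.2, 3, 6], [0, 0, 0], 0],
    [[0.2, 4, 8], [0, 0, 0], 0],
    [[0.2, 4, 9.5], [0, 0, 0], 0],
    [[0.2, 4, 9.5], [0, 0, 0], 0],
    [[0.2, 4, 9.5], [0, 0, 0], 0],
    [[0.2, 4, 9.5], [0, 0, 0], 0],
    [[0.2, 4, 9.5], [0, 0, 0], 0],
    [[0.2, 4, 9.5], [0, 0, 0], 0],
  ],
)

```text
time: 11.28
tool_pos: [0.5189, 0.0383, 0.0622]
ee_rot: [3.138, -0.001, 1.351]
wrist_force: [-0.2, 0.8, -3.5]
width: 0.016
```

```bash
python3 - <<'E'
from h import *
import pickle
plan([.5274-.01,.035+.002,.0488],1.351)
c=optics.get_calibration('wrist');im=optics.snapshot('wrist'); cv2.imwrite('pics/w7.png',im[:,:,::-1])
pickle.dump(c,open('w7.pkl','wb'))
cv2.imwrite('pics/t7.png',cv2.resize(optics.snapshot('top')[150:245,185:300,::-1],None,fx=5,fy=5,interpolation=cv2.INTER_CUBIC))
E
```

```text
t 11.28 pos [0.5189 0.0383 0.0622] rpy [ 3.1385e+00 -5.0000e-04  1.3509e+00] F [-0.17  0.85 -3.55] w 0.016
shift cm [-0.16 -0.12  1.34] rot [ 0.0031 -0.0005 -0.0001]
```

View pics/w7.png

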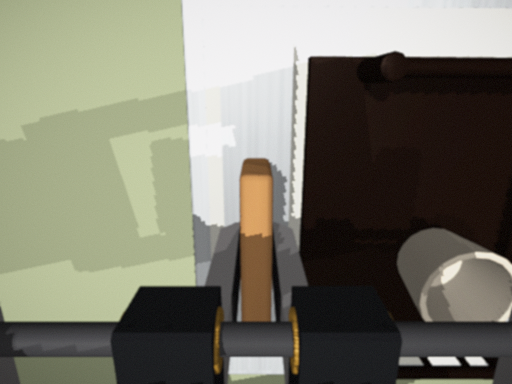

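>>> apply_moves(
  moves=[
    [[0, 0, 0.3], [0, 0, 0], 0],
    [[0, 0, 0.6], [0, 0, 0], 0],
    [[0, 0, 0.8], [0, 0, 0], 0],
    [[0, 0, 0.9], [0, 0, 0], 0],
    [[0, 0, 1.0], [0, 0, 0], 0],
    [[0, 0, 1.1], [0, 0, 0], 0],
    [[0, 0, 1.1], [0, 0, 0], 0],
    [[0, 0, 1.1], [0, 0, 0], 0],
    [[0, 0, 1.1], [0, 0, 0], 0],
    [[0, 0, 1.1], [0, 0, 0], 0],
  ],
)

```text
time: 12.22
tool_pos: [0.5181, 0.0383, 0.0496]
ee_rot: [3.141, 0.0, 1.351]
wrist_force: [-0.4, 0.8, -3.6]
width: 0.0158
```

```bash
python3 - <<'E'
from h import *
plan([.5274,.035,.0488],1.351)
E
```

```text
t 12.22 pos [0.5181 0.0383 0.0496] rpy [3.1413 0.     1.3508] F [-0.42  0.81 -3.63] w 0.0158
shift cm [-0.11  0.98  0.08] rot [ 0.0003  0.     -0.0002]
```

>>> apply_moves(
  moves=[
    [[0, 0, 0.05], [0, 0, 0], 0],
    [[0, 0, 0.1], [0, 0, 0], 0],
    [[0, 0, 0.1], [0, 0, 0], 0],
    [[0, 0, 0.1], [0, 0, 0], 0],
    [[0, 0, 0.1], [0, 0, 0], 0],
    [[0, 0, 0.1], [0, 0, 0], 0],
    [[0, 0, 0.1], [0, 0, 0], 0],
    [[0, 0, 0.1], [0, 0, 0], 0],
    [[0, 0, 0.1], [0, 0, 0], 0],
    [[0, 0, 0.1], [0, 0, 0], 0],
  ],
)

```text
time: 13.05
tool_pos: [0.5182, 0.0382, 0.0488]
ee_rot: [3.141, 0.0, 1.351]
wrist_force: [-0.3, -1.0, 0.1]
width: 0.0157
```

>>> apply_moves(
  moves=[
    [[0, 0.2, 0], [0, 0, 0], 0],
    [[0, 0.4, 0], [0, 0, 0], 0],
    [[0, 0.6, 0], [0, 0, 0], 0],
    [[0, 0.7, 0], [0, 0, 0], 0],
    [[0, 0.8, 0], [0, 0, 0], 0],
    [[0, 0.85, 0], [0, 0, 0], 0],
    [[0, 0.9, 0], [0, 0, 0], 0],
    [[0, 0.9, 0], [0, 0, 0], 0],
    [[0, 0.9, 0], [0, 0, 0], 0],
    [[0, 0.9, 0], [0, 0, 0], 0],
  ],
)

```text
time: 13.88
tool_pos: [0.5258, 0.0369, 0.0488]
ee_rot: [-3.139, -0.001, 1.351]
wrist_force: [-5.3, 0.7, 4.4]
width: 0.0157
```

```bash
python3 - <<'E'
from h import *
plan([.5274,.035,.0488],1.351)
im=optics.snapshot('wrist'); cv2.imwrite('pics/w8.png',im[:,:,::-1])
cv2.imwrite('pics/w8c.png',cv2.resize(im[10:240,250:330,::-1],None,fx=2.5,fy=2.5,interpolation=cv2.INTER_CUBIC))
E
```

```text
t 13.88 pos [0.5258 0.0369 0.0488] rpy [-3.1391e+00 -5.0000e-04  1.3511e+00] F [-5.33  0.73  4.37] w 0.0157
shift cm [-0.15  0.2   0.  ] rot [-0.0025 -0.0005  0.0001]
```

View pics/w8c.png

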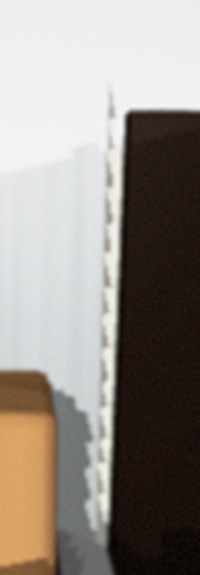

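```bash
python3 - <<'E'
from h import *
import cv2
c=optics.get_calibration('wrist')
im=cv2.imread('pics/w8.png'); 
g=cv2.cvtColor(im,cv2.COLOR_BGR2GRAY)
for y in (70,90,120,150,180,200): print(y,g[y,282:304].tolist())
n=np.array([.976,-.218]);l=np.array([.218,.976])
for y,us,ut in [(45+10,250+107/2.5,250+126/2.5),(10+300/2.5,250+101/2.5,250+118/2.5),(10+480/2.5,250+97/2.5,250+112/2.5)]:
  a=onz(c,(us,y),.022)[:2];b=onz(c,(ut,y),.012)[:2];d=onz(c,(ut,y),.024)[:2]; print(y,'strip',a@n,a@l,'tray .012',b@n,'.024',d@n)
x0,y0=250,20
cv2.imwrite('pics/w8d.png',cv2.resize(im[100:215,265:330],None,fx=5,fy=5,interpolation=cv2.INTER_NEAREST))
E
```

```text
70 [225, 227, 228, 230, 231, 229, 231, 232, 234, 233, 226, 220, 227, 232, 236, 233, 203, 133, 55, 21, 26, 30]
90 [222, 225, 226, 228, 228, 228, 227, 227, 225, 209, 184, 189, 219, 234, 234, 208, 142, 60, 16, 21, 28, 28]
120 [218, 220, 221, 221, 223, 222, 222, 221, 210, 182, 159, 185, 221, 233, 203, 136, 55, 24, 20, 23, 23, 23]
150 [211, 214, 215, 213, 214, 214, 213, 206, 201, 214, 232, 235, 231, 185, 105, 37, 14, 20, 20, 23, 23, 27]
180 [117, 115, 119, 140, 178, 202, 203, 180, 163, 183, 220, 225, 178, 88, 24, 15, 20, 20, 22, 19, 21, 23]
200 [115, 132, 170, 193, 202, 202, 190, 183, 211, 233, 230, 186, 106, 37, 12, 18, 20, 21, 24, 20, 20, 21]
55 strip 0.5235139740423925 0.2509071795556253 tray .012 0.5288121140778755 .024 0.527349862382792
130.0 strip 0.5233796874285059 0.210954830198194 tray .012 0.5284623038929704 .024 0.5270208398082105
202.0 strip 0.5236616095419084 0.16753070190399189 tray .012 0.5285117556404441 .024 0.5270673528657871
```

View pics/w8d.png

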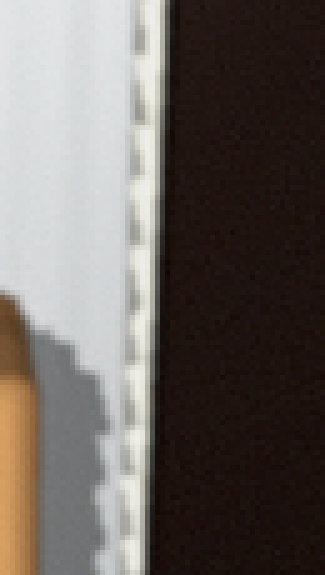

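The strip edge and tray edge are parallel, 3–5 mm apart. The 5 N reading is friction, so I'll keep sliding.

>>> apply_moves(
  moves=[
    [[0, 0.1, 0], [0, 0, 0], 0],
    [[0, 0.2, 0], [0, 0, 0], 0],
    [[0, 0.25, 0], [0, 0, 0], 0],
    [[0, 0.3, 0], [0, 0, 0], 0],
    [[0, 0.35, 0], [0, 0, 0], 0],
    [[0, 0.4, 0], [0, 0, 0], 0],
    [[0, 0.4, 0], [0, 0, 0], 0],
    [[0, 0.4, 0], [0, 0, 0], 0],
    [[0, 0.4, 0], [0, 0, 0], 0],
    [[0, 0.4, 0], [0, 0, 0], 0],
  ],
)

```text
time: 14.77
tool_pos: [0.5288, 0.0363, 0.0488]
ee_rot: [-3.137, -0.0, 1.351]
wrist_force: [-7.3, 1.1, 7.2]
width: 0.0157
```

```bash
cat > gap.py <<'E'
from h import *
import sys
c=optics.get_calibration('wrist'); o=robot.get_obs()
im=optics.snapshot('wrist')[:,:,::-1]; cv2.imwrite('pics/%s.png'%sys.argv[1],im)
cv2.imwrite('pics/%sd.png'%sys.argv[1],cv2.resize(im[40:215,265:330],None,fx=4,fy=4,interpolation=cv2.INTER_NEAREST))
g=cv2.cvtColor(im,cv2.COLOR_BGR2GRAY)
n=np.array([.976,-.218]);l=np.array([.218,.976])
print(o['time'],o['tool_pos'],o['ee_rot'],o['wrist_force'].round(1),o['wrist_torque'].round(2),o['width'],'n',o['tool_pos'][:2]@n,'l',o['tool_pos'][:2]@l)
for y in (70,100,130,160,190,205):
  r=g[y,280:320].astype(int); i=np.where(r<100)[0]; 
  i=[k for k in i if (r[k:k+6]<60).mean()>.6][0]; u=280+i; print(y,u,g[y,u-14:u+2].tolist(),(onz(c,(u-.5,y),.012)[:2]@n).round(4))
E
python3 gap.py w9
```

```text
14.7667 [0.52882705 0.0362778  0.04884477] [-3.13695888e+00 -4.57406949e-04  1.35111741e+00] [-7.3  1.1  7.2] [0.48 1.37 0.05] 0.01572976632271992 n 0.508226639281193 l 0.15069142510927566
70 294 [240, 239, 239, 236, 235, 235, 234, 233, 231, 230, 231, 226, 200, 136, 63, 18] 0.5282
100 293 [222, 220, 220, 221, 222, 224, 226, 227, 225, 225, 226, 221, 197, 139, 62, 20] 0.5281
130 292 [217, 216, 215, 214, 215, 216, 220, 218, 218, 218, 218, 217, 199, 143, 68, 19] 0.5281
160 291 [211, 210, 208, 208, 209, 208, 210, 211, 211, 211, 211, 212, 200, 145, 69, 20] 0.528
190 290 [118, 117, 115, 117, 114, 114, 115, 118, 114, 116, 141, 179, 188, 144, 62, 13] 0.5279
205 290 [115, 114, 116, 114, 115, 114, 117, 139, 174, 198, 204, 198, 168, 107, 43, 15] 0.5282
```

View pics/w9d.png

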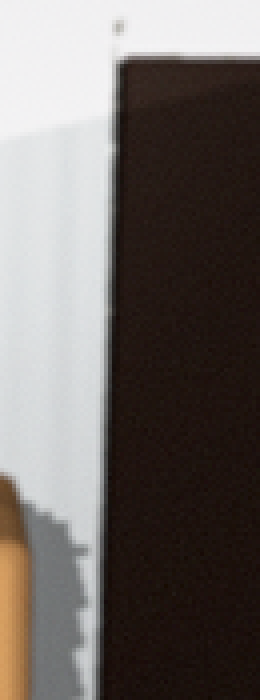

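>>> apply_moves(
  moves=[
    [[0, 0.05, -0.05], [0, 0, 0], 0],
    [[0, 0.1, -0.05], [0, 0, 0], 0],
    [[0, 0.15, -0.05], [0, 0, 0], 0],
    [[0, 0.2, -0.05], [0, 0, 0], 0],
    [[0, 0.2, -0.05], [0, 0, 0], 0],
    [[0, 0.2, -0.05], [0, 0, 0], 0],
    [[0, 0.2, -0.05], [0, 0, 0], 0],
    [[0, 0.2, -0.05], [0, 0, 0], 0],
    [[0, 0.2, -0.05], [0, 0, 0], 0],
    [[0, 0.2, -0.05], [0, 0, 0], 0],
  ],
)

```text
time: 15.65
tool_pos: [0.5293, 0.0363, 0.0489]
ee_rot: [-3.133, -0.0, 1.351]
wrist_force: [-10.5, 3.0, 8.1]
width: 0.0157
```

```bash
python3 gap.py w10
```

```text
15.65 [0.52926608 0.03625985 0.04893279] [-3.13323073e+00 -4.23574721e-04  1.35091723e+00] [-10.5   3.    8.1] [ 0.56  1.91 -0.04] 0.015721383799514918 n 0.5086590472436796 l 0.15076962234602384
70 294 [240, 238, 235, 233, 233, 234, 232, 232, 230, 230, 231, 226, 197, 132, 56, 23] 0.5285
100 293 [224, 220, 220, 221, 222, 224, 227, 226, 226, 225, 226, 225, 211, 152, 71, 23] 0.5285
130 292 [216, 215, 214, 216, 215, 217, 218, 218, 217, 217, 218, 218, 208, 151, 71, 22] 0.5284
160 291 [211, 209, 208, 208, 207, 209, 210, 212, 210, 212, 212, 213, 202, 144, 68, 20] 0.5283
190 290 [117, 118, 117, 116, 118, 117, 116, 115, 113, 134, 169, 197, 194, 146, 69, 19] 0.5283
205 290 [112, 115, 115, 113, 115, 115, 113, 126, 153, 174, 183, 188, 169, 111, 48, 19] 0.5285
```

View pics/w10d.png

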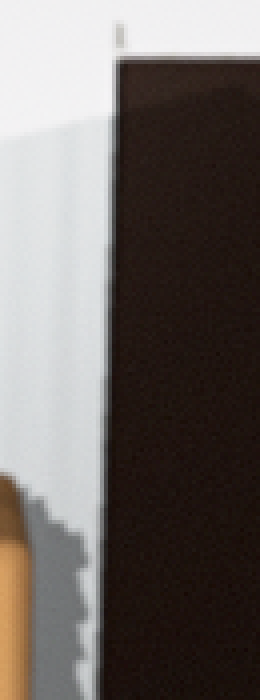

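The force rose to 10.5 N while the tool moved only 0.4 mm, so the strip is seated against the tray. Releasing.

>>> apply_moves(
  moves=[
    [[0, 0, 0], [0, 0, 0], 0.5],
    [[0, 0, 0], [0, 0, 0], 0.5],
    [[0, 0, 0], [0, 0, 0], 0.5],
    [[0, 0, 0], [0, 0, 0], 0.5],
    [[0, 0, 0], [0, 0, 0], 0.5],
    [[0, 0, 0], [0, 0, 0], 0.5],
    [[0, 0, 0], [0, 0, 0], 0.5],
    [[0, 0, 0], [0, 0, 0], 0.5],
    [[0, -0.1, 0], [0, 0, 0], 0.5],
    [[0, -0.1, 0], [0, 0, 0], 0.5],
  ],
)

```text
time: 16.53
tool_pos: [0.5315, 0.0352, 0.049]
ee_rot: [-3.142, 0.0, 1.351]
wrist_force: [-0.0, -0.5, -0.2]
width: 0.0469
```

>>> apply_moves(
  moves=[
    [[0, 0, -1], [0, 0, 0], 0.5],
    [[0, 0, -2], [0, 0, 0], 0.5],
    [[0, 0, -4], [0, 0, 0], 0.5],
    [[0, 0, -6], [0, 0, 0], 0.5],
    [[0, 0, -9], [0, 0, 0], 0.5],
    [[0, 0, -12], [0, 0, 0], 0.5],
    [[0, 0, -13], [0, 0, 0], 0.5],
    [[0, 0, -13], [0, 0, 0], 0.5],
    [[0, 0, -13], [0, 0, 0], 0.5],
    [[0, 0, -13], [0, 0, 0], 0.5],
  ],
)

```text
time: 17.37
tool_pos: [0.5306, 0.0353, 0.177]
ee_rot: [-3.138, 0.001, 1.351]
wrist_force: [-1.0, 0.2, 0.2]
width: 0.0469
```

```bash
python3 - <<'E'
from h import *
import pickle
plan([.43,-.37,.19],1.351)
c=optics.get_calibration('wrist');im=optics.snapshot('wrist')[:,:,::-1]; cv2.imwrite('pics/w11.png',im)
pickle.dump(c,open('w11.pkl','wb'))
E
```

```text
t 17.37 pos [0.5306 0.0353 0.177 ] rpy [-3.1384e+00  7.0000e-04  1.3508e+00] F [-0.96  0.16  0.18] w 0.0469
shift cm [-41.74  -0.98  -1.27] rot [-0.0032  0.0007 -0.0002]
```

View pics/w11.png

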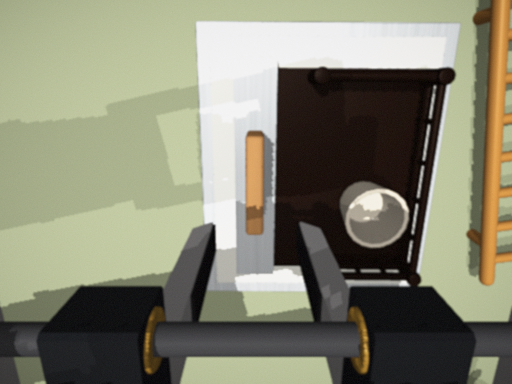

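```bash
python3 - <<'E'
import cv2,numpy as np
from h import *
im=cv2.imread('pics/w11.png')
cv2.imwrite('pics/w11d.png',cv2.resize(im[45:165,225:310],None,fx=4.8,fy=4.8,interpolation=cv2.INTER_CUBIC))
cv2.imwrite('pics/w11e.png',cv2.resize(im[160:280,225:310],None,fx=4.8,fy=4.8,interpolation=cv2.INTER_CUBIC))
E
```

```text
(no output)
```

View pics/w11d.png

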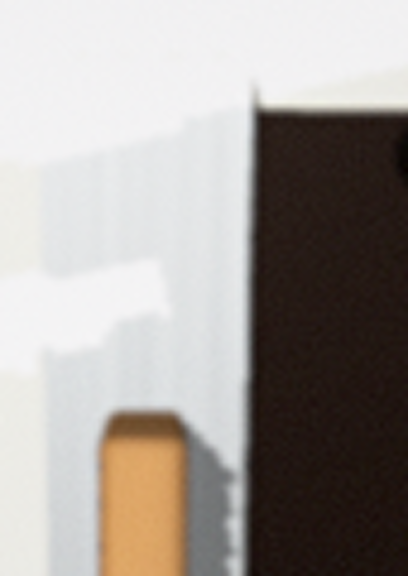

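View pics/w11e.png

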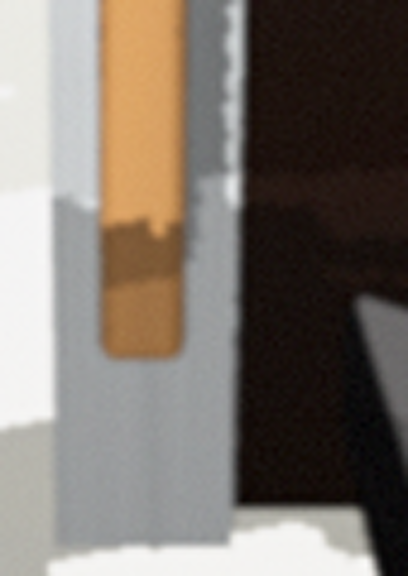

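The straightedge is flush along its whole length, with no white gap at either end: the far corner is at (255,80) and the near one at (238,510) in the zooms. Both ends overhang about equally. Next is the lever.

>>> apply_moves(
  moves=[
    [[-2, 0, -1], [0, 0, 0], 0.5],
    [[-6, 0, -2], [0, 0, -0.05], 0.5],
    [[-10, 0, -3], [0, 0, -0.1], 0.5],
    [[-14, 0, -4], [0, 0, -0.15], 0.5],
    [[-18, 0, -4], [0, 0, -0.2], 0.5],
    [[-22, 0, -4], [0, 0, -0.24], 0.5],
    [[-26, 0, -4], [0, 0, -0.24], 0.5],
    [[-30, 0, -4], [0, 0, -0.24], 0.5],
    [[-34, -0.5, -4], [0, 0, -0.24], 0.5],
    [[-37, -1, -4], [0, 0, -0.24], 0.5],
  ],
)

```text
time: 18.25
tool_pos: [0.4392, -0.3259, 0.2162]
ee_rot: [-3.138, -0.002, 1.589]
wrist_force: [0.2, 0.2, 0.5]
width: 0.0469
```

```bash
python3 - <<'E'
from h import *
plan([.428,-.40,.22],1.59)
E
```

```text
t 18.25 pos [ 0.4392 -0.3259  0.2162] rpy [-3.138e+00 -2.300e-03  1.589e+00] F [0.25 0.17 0.5 ] w 0.0469
shift cm [-7.38 -1.25 -0.39] rot [-0.0036 -0.0023 -0.001 ]
```

>>> apply_moves(
  moves=[
    [[-2, -0.5, 0], [0, 0, 0], 0.5],
    [[-4, -1, 0], [0, 0, 0], 0.5],
    [[-6, -1.2, 0], [0, 0, 0], 0.5],
    [[-7.3, -1.2, 0], [0, 0, 0], 0.5],
    [[-7.3, -1.2, 0], [0, 0, 0], 0.5],
    [[-7.3, -1.2, 0], [0, 0, 0], 0.5],
    [[-7.3, -1.2, 0], [0, 0, 0], 0.5],
    [[-7.3, -1.2, 0], [0, 0, 0], 0.5],
    [[-7.3, -1.2, 0], [0, 0, 0], 0.5],
    [[-7.3, -1.2, 0], [0, 0, 0], 0.5],
  ],
)

```text
time: 19.08
tool_pos: [0.4309, -0.3961, 0.2193]
ee_rot: [3.141, 0.0, 1.592]
wrist_force: [0.2, -0.1, -0.4]
width: 0.047
```

```bash
python3 - <<'E'
from h import *
import pickle
plan([.428,-.368,.22],1.59)
c=optics.get_calibration('wrist');im=optics.snapshot('wrist')[:,:,::-1]; cv2.imwrite('pics/w12.png',im)
pickle.dump(c,open('w12.pkl','wb'))
im=optics.snapshot('top')[:,:,::-1];cv2.imwrite('pics/t12.png',im)
E
```

```text
t 19.08 pos [ 0.4309 -0.3961  0.2193] rpy [3.1412e+00 4.0000e-04 1.5920e+00] F [ 0.24 -0.08 -0.35] w 0.047
shift cm [ 2.82 -0.23 -0.07] rot [0.0004 0.0004 0.002 ]
```

View pics/w12.png

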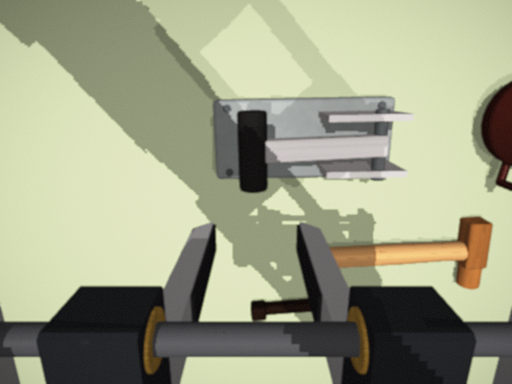

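View pics/t12.png

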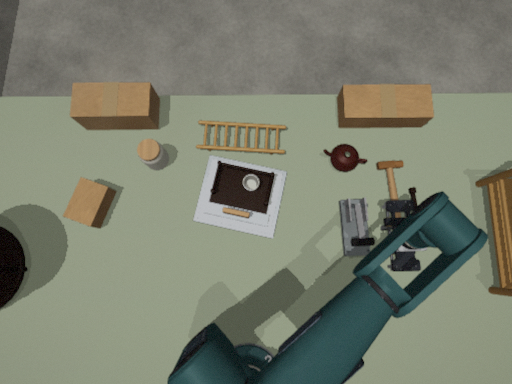

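The wrist view shows the bar at x 238–267, y 110–191, with the arm running right to the pivot at about (380,148).

```bash
python3 - <<'E'
from h import *
import pickle; c=pickle.load(open('w12.pkl','rb'))
im=cv2.imread('pics/w12.png'); g=cv2.cvtColor(im,cv2.COLOR_BGR2GRAY)
m=((g[90:205,225:285]<45)*255).astype(np.uint8); k=rect(m); r=cv2.minAreaRect(k); b=cv2.boundingRect(k); print(r,b)
ctr=(r[0][0]+225,r[0][1]+90); print(ctr,onz(c,ctr,.095),onz(c,ctr,.098))
for y in (b[1]+90-.5,b[1]+b[3]+90-.5): print('end',onz(c,(ctr[0],y),.095))
for x in (b[0]+225,b[0]+b[2]+225): print('side',onz(c,(x,ctr[1]),.095))
Q=np.array([onz(c,p,.03) for p in [(216,98),(394,97),(218,178)]]);print(Q.round(4),np.linalg.norm(Q[0]-Q[1]),np.linalg.norm(Q[0]-Q[2])); d=Q[1]-Q[0];print(np.arctan2(d[1],d[0]))
E
```

```text
((26.999998092651367, 60.99999237060547), (79.99998474121094, 27.999996185302734), 90.0) (13, 21, 29, 81)
(251.99999809265137, 150.99999237060547) [ 0.4254809  -0.36532223  0.095     ] [ 0.4255047  -0.36477938  0.098     ]
end [ 0.42487884 -0.33066819  0.095     ]
end [ 0.42612653 -0.40248388  0.095     ]
side [ 0.41320816 -0.36557586  0.095     ]
side [ 0.43863031 -0.36505048  0.095     ]
[[ 0.3871 -0.3229  0.03  ]
 [ 0.5697 -0.3181  0.03  ]
 [ 0.3881 -0.4078  0.03  ]] 0.18266294095797506 0.08495516331516252
0.026094345204732503
```

>>> apply_moves(
  moves=[
    [[1.5, -0.3, 0], [0, 0, 0], 0],
    [[2.96, -0.5, 0], [0, 0, 0], 0],
    [[2.96, -0.5, 2], [0, 0, 0], 0],
    [[2.96, -0.5, 4], [0, 0, 0], 0],
    [[2.96, -0.5, 6], [0, 0, 0], 0],
    [[2.96, -0.5, 6.5], [0, 0, 0], 0],
    [[2.96, -0.5, 6.5], [0, 0, 0], 0],
    [[2.96, -0.5, 6.5], [0, 0, 0], 0],
    [[2.96, -0.5, 6.5], [0, 0, 0], 0],
    [[2.96, -0.5, 6.5], [0, 0, 0], 0],
  ],
)

```text
time: 20.02
tool_pos: [0.4256, -0.3681, 0.1558]
ee_rot: [3.139, 0.002, 1.591]
wrist_force: [-0.6, -0.4, 0.3]
width: 0.0003
```

```bash
python3 - <<'E'
from h import *
plan([.425,-.3665,.122],1.592)
im=optics.snapshot('wrist')[:,:,::-1]; cv2.imwrite('pics/w13.png',im)
E
```

```text
t 20.02 pos [ 0.4256 -0.3681  0.1558] rpy [3.1395e+00 2.4000e-03 1.5908e+00] F [-0.63 -0.35  0.31] w 0.0003
shift cm [ 0.17 -0.07  3.38] rot [ 0.0021  0.0024 -0.0012]
```

View pics/w13.png

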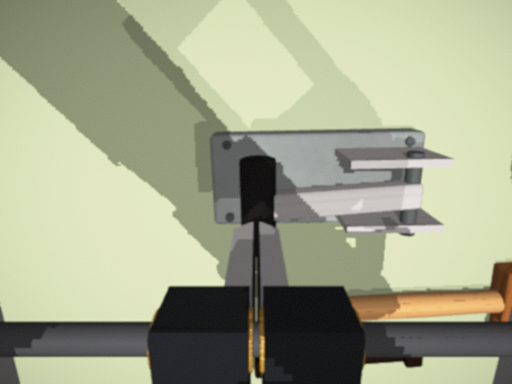

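The closed fingers at x≈257 are centred over the bar (241–275). Going down to touch.

>>> apply_moves(
  moves=[
    [[0.1, 0, 1], [0, 0, 0], 0],
    [[0.1, 0, 2], [0, 0, 0], 0],
    [[0.1, 0, 2.5], [0, 0, 0], 0],
    [[0.1, 0, 2.9], [0, 0, 0], 0],
    [[0.1, 0, 3.1], [0, 0, 0], 0],
    [[0.1, 0, 3.3], [0, 0, 0], 0],
    [[0.1, 0, 3.5], [0, 0, 0], 0],
    [[0.1, 0, 3.5], [0, 0, 0], 0],
    [[0.1, 0, 3.5], [0, 0, 0], 0],
    [[0.1, 0, 3.5], [0, 0, 0], 0],
  ],
)

```text
time: 20.9
tool_pos: [0.4238, -0.3659, 0.1198]
ee_rot: [-3.139, -0.001, 1.591]
wrist_force: [-4.7, 2.3, 4.8]
width: 0.0007
```

>>> apply_moves(
  moves=[
    [[0, -0.05, 0.2], [0, 0, 0], 0],
    [[0, -0.05, 0.4], [0, 0, 0], 0],
    [[0, -0.1, 0.6], [0, 0, 0], 0],
    [[0, -0.1, 0.8], [0, 0, 0], 0],
    [[0, -0.1, 1.0], [0, 0, 0], 0],
    [[0, -0.1, 1.2], [0, 0, 0], 0],
    [[0, -0.1, 1.3], [0, 0, 0], 0],
    [[0, -0.1, 1.4], [0, 0, 0], 0],
    [[0, -0.1, 1.4], [0, 0, 0], 0],
    [[0, -0.1, 1.4], [0, 0, 0], 0],
  ],
)

```text
time: 21.73
tool_pos: [0.4214, -0.3662, 0.1059]
ee_rot: [-3.136, -0.001, 1.59]
wrist_force: [-8.2, 2.6, 7.3]
width: 0.0005
```

```bash
python3 - <<'E'
from h import *
plan([.423,-.3665,.102],1.592)
im=optics.snapshot('wrist')[:,:,::-1]; cv2.imwrite('pics/w14.png',im)
plan([.423,-.3665,.102],1.592)
im=optics.snapshot('scene')[:,:,::-1]; cv2.imwrite('pics/s14.png',cv2.resize(im[130:200,130:230],None,fx=6,fy=6,interpolation=cv2.INTER_CUBIC))
E
```

```text
t 21.73 pos [ 0.4214 -0.3662  0.1059] rpy [-3.1361e+00 -8.0000e-04  1.5903e+00] F [-8.21  2.58  7.33] w 0.0005
shift cm [-0.04  0.16  0.39] rot [-0.0054 -0.0008 -0.0017]
t 21.78 pos [ 0.4215 -0.3662  0.1059] rpy [-3.1362e+00 -8.0000e-04  1.5903e+00] F [-7.89  3.07  8.06] w 0.0006
shift cm [-0.04  0.16  0.39] rot [-0.0054 -0.0008 -0.0017]
```

View pics/w14.png

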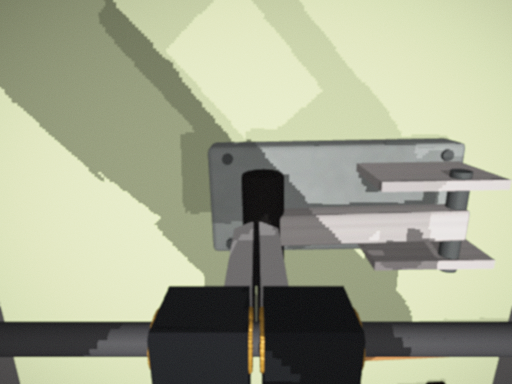

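View pics/s14.png

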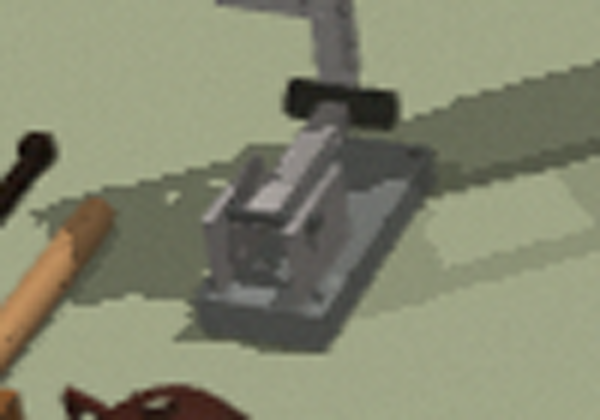

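Contact is good at 7–8 N, with the bar top at about 92 mm. The bar's top surface drags the tip along −x as it turns, so I'll follow that and go the last 4 mm.

>>> apply_moves(
  moves=[
    [[0, -0.05, 0.05], [0, 0, 0], 0],
    [[0, -0.1, 0.1], [0, 0, 0], 0],
    [[0, -0.15, 0.15], [0, 0, 0], 0],
    [[0, -0.2, 0.2], [0, 0, 0], 0],
    [[0, -0.2, 0.25], [0, 0, 0], 0],
    [[0, -0.2, 0.3], [0, 0, 0], 0],
    [[0, -0.2, 0.35], [0, 0, 0], 0],
    [[0, -0.2, 0.4], [0, 0, 0], 0],
    [[0, -0.2, 0.4], [0, 0, 0], 0],
    [[0, -0.2, 0.4], [0, 0, 0], 0],
  ],
)

```text
time: 22.67
tool_pos: [0.4209, -0.3662, 0.1024]
ee_rot: [-3.139, -0.0, 1.591]
wrist_force: [-5.3, 2.4, 7.4]
width: 0.0005
```

```bash
python3 - <<'E'
from h import *
import pickle
plan([.421,-.3665,.102],1.592)
c=optics.get_calibration('wrist');pickle.dump(c,open('w15.pkl','wb'))
im=optics.snapshot('wrist')[:,:,::-1]; cv2.imwrite('pics/w15.png',im)
cv2.imwrite('pics/w15c.png',cv2.resize(im[125:285,200:512],None,fx=2.5,fy=2.5,interpolation=cv2.INTER_CUBIC))
im=optics.snapshot('scene')[:,:,::-1]; cv2.imwrite('pics/s15f.png',im);cv2.imwrite('pics/s15.png',cv2.resize(im[140:195,155:210],None,fx=10,fy=10,interpolation=cv2.INTER_CUBIC))
E
```

```text
t 22.67 pos [ 0.4209 -0.3662  0.1024] rpy [-3.1395e+00 -3.0000e-04  1.5907e+00] F [-5.3   2.45  7.36] w 0.0005
shift cm [-0.03  0.01  0.04] rot [-0.0021 -0.0003 -0.0013]
```

View pics/w15c.png

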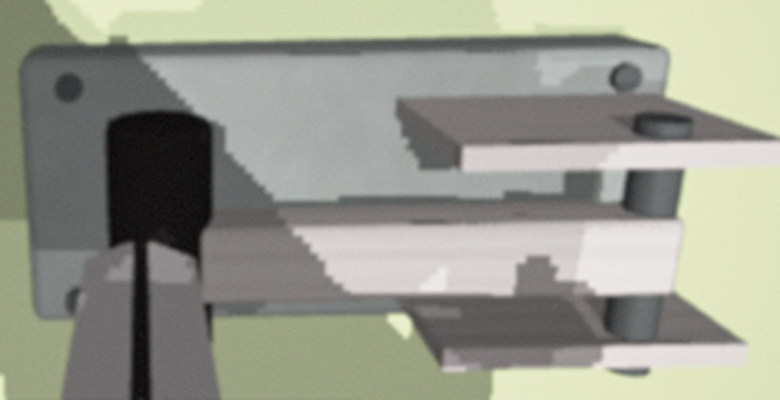

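View pics/s15.png

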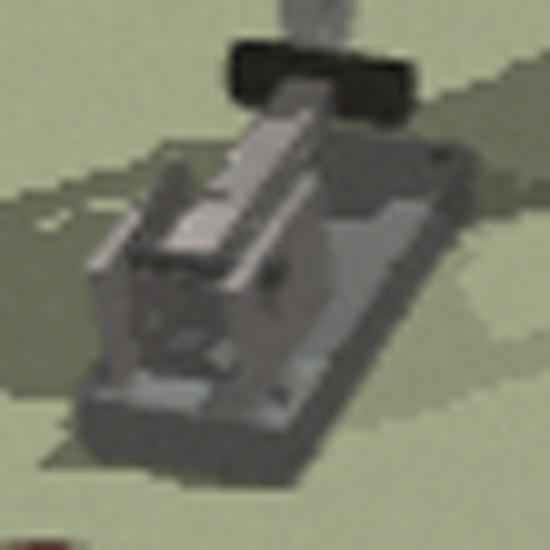

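```bash
python3 - <<'E'
from h import *
im=optics.snapshot('top')[:,:,::-1]; cv2.imwrite('pics/t15.png',cv2.resize(im[80:270,50:430],None,fx=2.1,fy=2.1,interpolation=cv2.INTER_CUBIC))
plan([.421,-.3665,.102],1.592)
import cv2
w=cv2.imread('pics/w15.png'); g=cv2.cvtColor(w,cv2.COLOR_BGR2GRAY)
for x in (300,340,370,400,440,460):print(x,g[205:255,x].tolist())
E
```

```text
t 22.82 pos [ 0.4209 -0.3662  0.1024] rpy [-3.1395e+00 -2.0000e-04  1.5907e+00] F [-4.22  3.27  7.53] w 0.0005
shift cm [-0.03  0.01  0.04] rot [-0.0021 -0.0002 -0.0013]
300 [103, 98, 99, 96, 95, 90, 96, 93, 97, 99, 97, 111, 118, 120, 122, 127, 127, 126, 126, 126, 126, 124, 122, 121, 124, 126, 129, 127, 128, 128, 131, 127, 128, 125, 124, 125, 125, 128, 126, 121, 111, 98, 103, 98, 98, 102, 128, 147, 157, 158]
340 [96, 101, 107, 112, 116, 120, 122, 121, 125, 135, 163, 188, 199, 206, 208, 211, 211, 214, 212, 210, 209, 208, 206, 209, 212, 214, 215, 216, 215, 215, 213, 215, 213, 211, 211, 208, 188, 152, 127, 117, 119, 126, 123, 121, 118, 124, 144, 156, 158, 157]
370 [96, 100, 109, 112, 116, 121, 121, 115, 105, 123, 169, 195, 201, 205, 207, 208, 210, 210, 212, 210, 206, 206, 206, 208, 211, 213, 214, 213, 213, 211, 213, 215, 220, 229, 232, 233, 215, 169, 125, 101, 93, 95, 104, 118, 121, 122, 112, 99, 90, 85]
400 [105, 103, 112, 113, 119, 119, 120, 122, 138, 166, 187, 198, 202, 205, 207, 207, 210, 212, 210, 207, 205, 206, 207, 209, 212, 213, 213, 213, 213, 212, 211, 210, 208, 210, 210, 212, 210, 195, 149, 104, 90, 90, 92, 94, 92, 91, 90, 89, 88, 91]
440 [142, 122, 112, 116, 117, 117, 117, 135, 171, 198, 213, 220, 226, 229, 228, 231, 231, 231, 230, 229, 227, 228, 228, 229, 231, 231, 232, 233, 232, 231, 232, 231, 231, 230, 232, 232, 229, 201, 144, 100, 88, 89, 90, 90, 86, 83, 84, 87, 94, 98]
460 [102, 103, 106, 106, 103, 101, 101, 127, 180, 208, 216, 221, 225, 228, 229, 230, 231, 229, 229, 227, 227, 227, 228, 230, 231, 230, 231, 231, 232, 231, 230, 230, 230, 230, 231, 229, 217, 178, 134, 111, 107, 110, 107, 107, 106, 106, 105, 107, 105, 104]
```

View pics/t15.png

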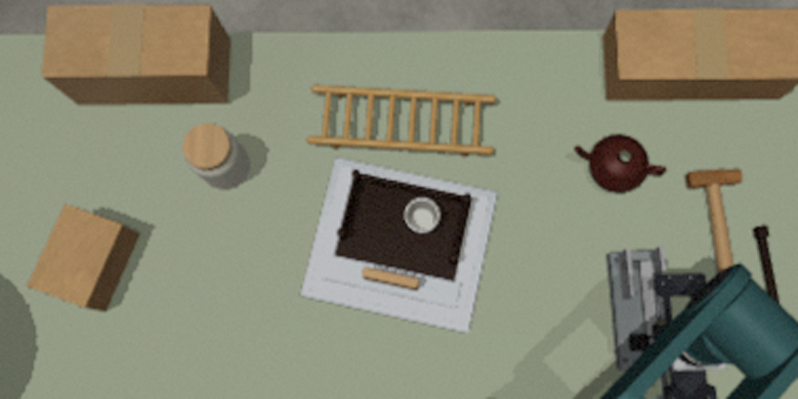

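The straightedge is still against the tray and the other objects haven't moved. The lever is steady at 7.5 N with the bar top at 88.4 mm, so I'll hand the job in.

```bash
python3 - <<'E'
from bench import job
print(job.close_job())
E
```

```text
the job is handed in; nothing more can be done
None
```

The straightedge is lying flat on the light panel, flush against the tray's open edge, and I let go of it. The lever is held half-way by the closed fingers. I handed the job in at about 23 s of the 64 s allowed; it gave no verdict.

**Straightedge**
- **First grasp:** it came up empty because I lifted before the fingers had closed. The strip was not disturbed, and the second grasp held.
- **Fit:** I set the strip down about 10 mm short and slid it in until the push rose to about 10.5 N. After release, the wrist picture showed no gap along the edge.
- **Centring:** it is within about 2 mm of the middle of the edge. The final top view shows it still in place and the other objects unmoved.

**Lever**
- **Height:** the bar's top is at about 88.4 mm against the 88 mm target, worked out from the tool height. It was lowered in small steps and never came near its stop.
- **Force:** the last reading was 7.5 N upward, against about 7 N expected half-way. A sideways drag of 4–5 N on the tip remains, from the bar turning under it.
- **Less certain:** the pictures are too coarse to confirm by themselves that the arm is exactly level. That rests on the tool height and the force, which agree.

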